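Fit the filling spacer into the slicing cassette and close the keeper

TASK

The blade pack in the slicing cassette leaves a gap at the right-hand end. Try the three spacers in it to find the one that fits snugly (the thickest that will go in), leave that one in the gap, fully home with its shoulders level with the walls, and swing the keeper arm shut across it so that it cannot come out. Leave the other two spacers on the bench, clear of the cassette.

Things in the scene. Friction and masses are not known exactly. Their poses are not given: they have to be found in the camera images.
- cassette: Slicing cassette: open-topped steel box 154 mm long (own y), 120 mm wide (own x), 55 mm high, fixed to the bench on a base plate 170 x 182 mm, 10 mm thick (its inner floor). Inside: 120 mm long (y), 100 mm wide (x), 45 mm deep. Origin: bench level, 60 mm inside each end wall's inner face; z up. A low wire bail stands out of the left wall.
- gap_wall (a point): Middle of the top edge of the right (-y) end wall's inner face, 55 mm above the bench; axes as the cassette. The wall is 20 mm thick. The gap runs from this face along +y to the pack's end plate (as high as the wall); it is 100 mm long (x), 45 mm deep. The right spacer has 2 mm play in all; the next thicker is 4 mm too thick and lands on the top edges; a thinner one has 8 mm play or more.
- seat (a point): Point on the cassette's inner floor (10 mm above the bench) at the middle of the left (+y) wall's inner face: the origin of the pack that is in the cassette lies here. Axes as the cassette.
- pack_fine: Blade pack with 8 upright blades between flat end plates, 98 mm wide (own x), 45 mm high. The three packs differ in length; one stands in the cassette, tight against its left (+y) wall, two are parked in the grey rack on the left. Fixed, not handled. Origin: underside, middle of its left (+y) end; it runs along own -y. Its right end plate, 8 mm thick, bounds the gap.
- pack_medium: Blade pack with 6 upright blades between flat end plates, 98 mm wide (own x), 45 mm high. The three packs differ in length; one stands in the cassette, tight against its left (+y) wall, two are parked in the grey rack on the left. Fixed, not handled. Origin: underside, middle of its left (+y) end; it runs along own -y. Its right end plate, 8 mm thick, bounds the gap.
- pack_coarse: Blade pack with 4 upright blades between flat end plates, 98 mm wide (own x), 45 mm high. The three packs differ in length; one stands in the cassette, tight against its left (+y) wall, two are parked in the grey rack on the left. Fixed, not handled. Origin: underside, middle of its left (+y) end; it runs along own -y. Its right end plate, 8 mm thick, bounds the gap.
- spacer_thin: Spacer: white block 90 mm long (own x), 18 mm thick (own y), 44 mm high, standing on the bench on its 18 mm wide foot (long edges rounded to 3 mm). On the middle of its top a steel grip plate 36 mm long (x), 14 mm thick (y), 45 mm high: 89 mm over all. The block's top beside the grip plate is its shoulder. Origin: centre of the underside, z up. About 0.2 kg.
- spacer_middle: Spacer: white block 90 mm long (own x), 24 mm thick (own y), 44 mm high, standing on the bench on its 24 mm wide foot (long edges rounded to 3 mm). On the middle of its top a steel grip plate 36 mm long (x), 14 mm thick (y), 45 mm high: 89 mm over all. The block's top beside the grip plate is its shoulder. Origin: centre of the underside, z up. About 0.2 kg.
- spacer_thick: Spacer: white block 90 mm long (own x), 30 mm thick (own y), 44 mm high, standing on the bench on its 30 mm wide foot (long edges rounded to 3 mm). On the middle of its top a steel grip plate 36 mm long (x), 14 mm thick (y), 45 mm high: 89 mm over all. The block's top beside the grip plate is its shoulder. Origin: centre of the underside, z up. About 0.2 kg.
- keeper (a joint): Angle of the keeper arm (rad) about a vertical pivot on the right end wall, at x +32, y -12 mm from gap_wall. 0 = shut, at its stop: it points to the cassette's +y, across the gap over the far (+x) shoulder. 1.4 to 1.9 = open: it points roughly to the cassette's +x. Grows clockwise from above; stays where left; 2 N at the knob moves it. Arm: 14 mm wide, underside 2, top 7 mm above the wall's top.
- keeper_knob (a point): Middle of the keeper's upright round black knob: 16 mm across, 36 mm high, its foot on the arm's top; this point is 18 mm above the arm's top (80 mm above the bench) and 70 mm from the pivot. The bolt head on the pivot (11 mm across) rises to 12 mm above the walls' top edges: bring a spacer in above it.

How it is judged:
By the outcome, as a careful person would: the job done as asked, in the order asked, and still so for the second after the job is handed in, with the robot touching nothing.
It also fails if it takes over 72 s, if anything falls off the work surface, if the arm or the gripper's body presses on something with over 40 N, if the wrist force passes 120 N, or if a joint passes its speed limit or range.

ROBOT

A 6-joint arm with a two-finger parallel gripper is mounted at the origin on the work surface; the furniture and walls round the work are solid. World frame = base frame: x ahead of the robot, y to its left, z up, the work surface at z = 0. Lengths are in mm, angles in rad, forces in N, time in s.
With the tool pointing down it reaches from about 275 to 750 mm from the base axis. Payload 10.2 kg.
Tool frame: the origin (TCP) lies at the centre of the arm's flange, where the gripper is bolted on; the fingertips stand 173 mm ahead of it and the grasp point (between the pads) lies 155 mm ahead of it; z points along the fingers, y is the line along which they close (so a half turn about z gives the same grasp; the last joint's range is limited). The gripper opens to 85 mm and grips with 20 to 120 N. Pads are 22 mm wide; open, the fingers measure 114 mm over their backs; the gripper's body (76 mm by 85 mm) begins 54 mm behind the grasp point. The pads swing forward as they close: fully open they stand 13 mm farther back than shut.
Start: joints at [-1.504, 0.313, 1.498, -0, 1.331, -0.223], TCP at [150.011, -503.119, 404.694] pointing down, gripper open.
Joint ranges: [-2.94, 2.94], [-0.97, 2.17], [0.19, 2.56], [-1.23, 4.37], [0.02, 3.11], [-2.88, 2.88]. Speed limits (rad/s): [2.39, 2.39, 3.01, 3.14, 3.14, 3.14].

INTERFACE

Orientations are given as a unit quaternion [w, x, y, z].
In Python, from rig import ctrl gives the robot as it stands.
- The arm moves only by the tool steer_hand, called after ">>>" by a JSON object that holds its "name" and its "arguments". Schema: {"type":"object","properties":{"plan":{"type":"array","items":{"type":"object","properties":{"tx":{"type":"number"},"ty":{"type":"number"},"tz":{"type":"number"},"rx":{"type":"number"},"ry":{"type":"number"},"rz":{"type":"number"}},"additionalProperties":false},"minItems":1,"maxItems":8},"jaw":{"type":"number"},"squeeze":{"type":"number"},"only":{"type":"string"},"quiet":{"type":"boolean"},"lines":{"type":"string"}},"required":["plan"],"additionalProperties":false}. plan is a list of rows, 1 to 8 of them, each an object with the fields tx, ty, tz (the shift in mm), rx, ry, rz (a rotation vector in rad); a field left out counts as zero; each row is the pose to reach, as a shift and turn from the pose commanded when the call began, along the tool's axes at that moment; what a row does not reach only later rows make up. A row lasts 1/10 s, in which the tool goes at most 50 mm and 0.15 rad, less where a joint would pass 70% of its speed; a pose out of reach is approached as far as the arm can. jaw is the opening from 0.0 (shut) to 1.0 (fully open), set as the call begins (left out keeps the last). The fingers move at their own pace and stop on an object; squeeze is the grip in N (left out, the last holds). Time passes only in rows, so rows that do not move let the fingers close. The tool returns the time, the measured TCP pose, the force, the opening and the grip force at its end. only (a regular expression) keeps the lines of the reply that match it, lines (a string "A,B") keeps lines A to B, and quiet returns only ok. Input that does not fit is refused with a message, and nothing moves.
- ctrl.sense(): the state, without advancing time (a new reading comes with each control period).
- ctrl.capture(name): name is "side" or "top"; returns the picture (400x640x3 uint8, red, green, blue); there is no depth.
- ctrl.calibration(name): a dict with "fx", "fy", "cx", "cy" (pixels), "distortion" ([k1, k2, p1, p2, k3] as OpenCV has them; the pictures are not rectified), "position" and "attitude" of the camera in the world. Camera axes: x right, y down, z forward; pixel columns grow to the right and rows downward; lengths in mm; the calibration is good to about 2 mm. A picture is of the moment at which its call begins. calibration takes no time and is no camera call.
- ctrl.finish_job(): hands the job in; it is judged then, once.
The state is a dict: "time_s": time; "joints": joint angles; "dq": joint speeds; "tau": joint torques, N m; "eef_pos": TCP position; "ee_rot": TCP orientation; "force": force on the tool from outside, world axes, zero at the start; "wrist_torque": the same for the moment, N m; "grip_width": opening from 0.0 (shut) to 1.0 (fully open); "grip_force": force on a finger pad.
Only numpy, scipy, OpenCV 4.12 (cv2) and the standard library are available. Lean on these libraries where they do the work, as an engineer would, in place of code of your own. Each camera call takes 0.05 s, during which the arm holds its last target. There are 200 camera calls.

## Working session

There is one attempt and no reset: what is moved stays moved. The work goes in short steps, Python scripts to look and compute and a tool call to move; the robot and the scene stay as the last step left them, time stands still between calls to the robot, and variables do not carry over. Pictures are saved under pics/ and viewed, at most 10 in all, crops included, and the job is handed in when it is done.

```bash
ls; mkdir -p pics
```

Run:
```python
from rig import ctrl
import cv2
for n in("side","top"):
    cv2.imwrite(f"pics/{n}0.png",ctrl.capture(n)[:,:,::-1]); print(ctrl.calibration(n))
s=ctrl.sense();print(s)
```

```text
pics
rig.py
{'fx': 372.1814769336085, 'fy': 372.1814769336085, 'cx': 323.73210424909286, 'cy': 200.96597182661162, 'distortion': array([-0.07053846,  0.        ,  0.        ,  0.        ,  0.        ]), 'position': array([251.92863121, 939.69090932, 588.11865934]), 'attitude': array([ 0.07459697, -0.12548354,  0.84346757, -0.51696385])}
{'fx': 412.8904383990482, 'fy': 412.8904383990482, 'cx': 320.61689755424504, 'cy': 194.66156197360536, 'distortion': array([-0.10081003,  0.        ,  0.        ,  0.        ,  0.        ]), 'position': array([ 266.91891729,  -22.51832204, 1354.57508336]), 'attitude': array([-0.07652293,  0.72311756, -0.68269928,  0.07188129])}
{'time_s': 0.1, 'joints': array([-1.50442948e+00,  3.13395190e-01,  1.49836254e+00,  2.84921218e-05,
        1.33100355e+00, -2.23402933e-01]), 'dq': array([ 0.00019031, -0.00061349, -0.00114574, -0.00021183,  0.00036573,
       -0.00012962]), 'tau': array([ 4.68469196e-03, -4.12897933e+01, -2.60136706e+01, -3.75497154e-05,
        3.13595046e-03,  9.31488614e-06]), 'eef_pos': array([ 149.99593591, -503.08194699,  404.19106302]), 'ee_rot': array([-5.81428164e-04,  9.89522853e-01,  1.44375145e-01,  5.96258744e-05]), 'force': array([ 0.54520011, -0.22725339, -0.85064997]), 'wrist_torque': array([-0.00961974, -0.01931539,  0.03050927]), 'grip_force': 0.0, 'grip_width': 0.9988306039261036}
```
View pics/side0.png

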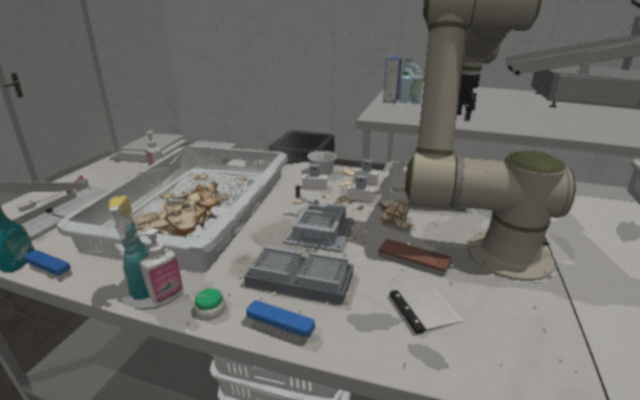

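View pics/top0.png

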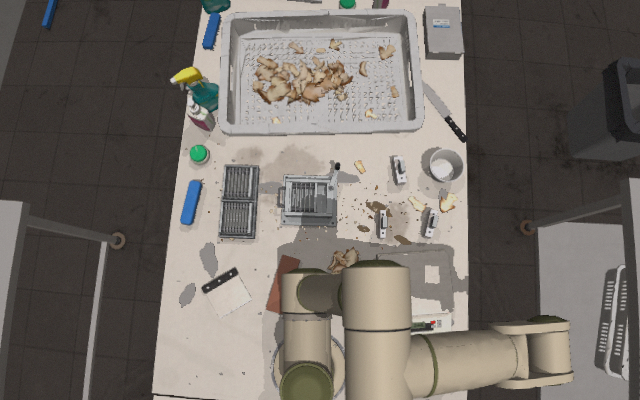

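The top view shows the cassette at about (310,200), with the keeper knob at (337,166). The spacers are near (399,170), (382,223) and (431,222). The side view shows the cassette at (320,225) and the spacers at about (315,177), (360,185) and one more hidden near there. I'll enlarge both.

Run:
```python
import cv2
t=cv2.imread("pics/top0.png")[145:250,270:450]; s=cv2.imread("pics/side0.png")[145:255,275:400]
cv2.imwrite("pics/tc.png",cv2.resize(t,(792,462),interpolation=cv2.INTER_CUBIC))
cv2.imwrite("pics/sc.png",cv2.resize(s,(625,550),interpolation=cv2.INTER_CUBIC))
```

View pics/tc.png

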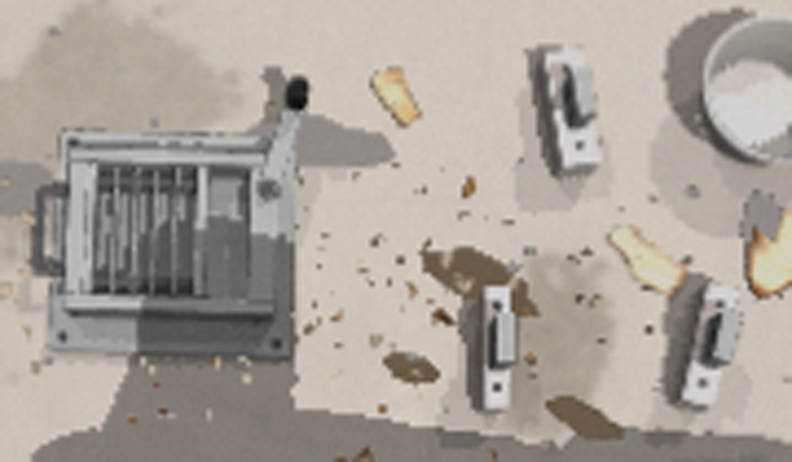

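View pics/sc.png

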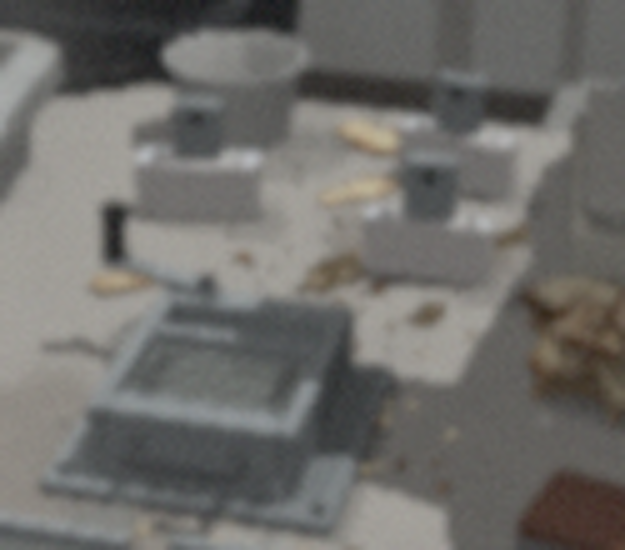

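The keeper is open, with its knob at crop (297,93). The gap spans crop x of about 208–250. By apparent width, the upper spacer (572,110) looks thick, the lower-left (494,347) thin and the right (712,345) middle. Next I'll fit poses and check them with an overlay.

Create h.py:
```python
import numpy as np,cv2
from rig import ctrl
from scipy.spatial.transform import Rotation as R
from scipy.optimize import least_squares
def rot(q): return R.from_quat(np.r_[q[1:],q[0]])
def proj(n,P):
    c=ctrl.calibration(n); K=np.array([[c['fx'],0,c['cx']],[0,c['fy'],c['cy']],[0,0,1]])
    X=rot(c['attitude']).inv().apply(np.atleast_2d(P)-c['position'])
    return cv2.projectPoints(X,np.zeros(3),np.zeros(3),K,c['distortion'])[0][:,0]
def ray(n,uv):
    c=ctrl.calibration(n); K=np.array([[c['fx'],0,c['cx']],[0,c['fy'],c['cy']],[0,0,1]])
    p=cv2.undistortPoints(np.array([[uv]],float),K,c['distortion'])[0,0]
    return c['position'],rot(c['attitude']).apply([*p,1])
def tri(a,b):
    A=[];B=[]
    for n,uv in(("top",a),("side",b)):
        o,d=ray(n,uv);d/=np.linalg.norm(d);M=np.eye(3)-np.outer(d,d);A.append(M);B.append(M@o)
    return np.linalg.solve(sum(A),sum(B))
tc=lambda p:np.array([270,145])+(np.array(p)+.5)/4.4-.5
sc=lambda p:np.array([275,145])+(np.array(p)+.5)/5-.5
def place(p,L):
    L=np.atleast_2d(np.array(L,float)); return R.from_euler('z',p[2]).apply(L)+[p[0],p[1],0]
def fit(L,uv,n="top",x0=(350,0,0)):
    r=least_squares(lambda p:(proj(n,place(p,L))-uv).ravel(),x0,x_scale=[10,10,.1]); return r.x,np.sqrt(r.fun@r.fun/len(uv))
def box(hx,hy,z0,z1,y0=None):
    return [[a*hx,b*hy,z] for z in(z0,z1) for a,b in((1,1),(1,-1),(-1,-1),(-1,1))]
```

Run:
```python
from h import *
# corners order: TL(+x,+y) TR(+x,-y) BL(-x,+y) BR(-x,-y)
S=dict(A=([(545,52),(577,46),(563,172),(600,162)],15),B=([(485,286),(509,286),(479,408),(504,410)],9),C=([(709,284),(740,290),(683,400),(710,408)],12))
P={}
for k,(c,h) in S.items():
    L=[(45,h,44),(45,-h,44),(-45,h,44),(-45,-h,44)]
    P[k],e=fit(L,tc(c)); print(k,P[k].round(3),e)
    q=np.array([[ *p] for p in c],float)
    o=[]
    for uv in tc(c):
        a,d=ray("top",uv); o.append((a+d*(44-a[2])/d[2])[:2])
    o=np.array(o);print(" meas thick",np.linalg.norm(o[0]-o[1]),np.linalg.norm(o[2]-o[3]),"len",np.linalg.norm(o[0]-o[2]))
for uv,n in(((250,166),'ir far'),((250,297),'ir near'),((208,166),'pack end far'),((208,297),'pack end near'),((269,188),'bolt')):
    a,d=ray("top",tc(uv)); print(n,(a+d*(55-a[2])/d[2])[:2].round(1))
a,d=ray("top",tc((297,85)));print('knob',(a+d*(98-a[2])/d[2])[:2])
# heights by two views: knob top, bolt, plate tops
print(tri(tc((297,82)),sc((115,206))),tri(tc((269,186)),sc((206,278))))
# spacer plates in side crop
for k in P: print(k,'plate top in side crop',((proj("side",place(P[k],[0,0,89]))-[275,145]+.5)*5-.5).round())
```

```text
A [ 6.47481e+02 -2.60652e+02  1.95000e-01] 0.8015486224495786
 meas thick 25.039288002089474 29.151661581278752 len 93.77893140984494
B [ 4.63138e+02 -2.07521e+02 -1.50000e-02] 0.1756869817979324
 meas thick 17.687685134419727 18.197624763777714 len 89.91045480817888
C [ 4.73295e+02 -3.66712e+02 -2.25000e-01] 0.45090706010249404
 meas thick 23.41663001122448 20.51016680742387 len 88.88035130289653
ir far [585.7 -22.3]
ir near [488.1 -27.7]
pack end far [584.    8.5]
pack end near [486.4   2.7]
bolt [569.9 -37.2]
knob [637.01279562 -52.82565495]
[636.81553297 -53.04660862 100.26552449] [569.33624149 -36.8301168   66.88576752]
A plate top in side crop [[199. 104.]]
B plate top in side crop [[433. 161.]]
C plate top in side crop [[463.  80.]]
```

Create comp.py:
```python
from h import *
import sys
# rectified, metric 4 px/mm tiles at given plane height, world axes (x up, y left)
def tile(img,cx,cy,z,w,h,s,n="top"):
    W,H=int(w*s),int(h*s); jj,ii=np.meshgrid(np.arange(W),np.arange(H))
    P=np.stack([cx+(H/2-ii)/s,cy+(W/2-jj)/s,np.full(ii.shape,float(z))],-1).reshape(-1,3)
    m=proj(n,P).reshape(H,W,2).astype(np.float32)
    return cv2.remap(img,m[...,0],m[...,1],cv2.INTER_CUBIC)
def avg(n="top",k=4): return np.mean([ctrl.capture(n)[:,:,::-1].astype(np.float32) for _ in range(k)],0)
def grid(t,cx,cy,s,st=10):
    H,W=t.shape[:2]
    for v in range(-1000,1000,st):
        i=int(H/2-(v-cx)*s); j=int(W/2-(v-cy)*s); L=10 if v%50 else 25
        if 0<=i<H: t[i,:L]=(0,0,255)
        if 0<=j<W: t[:L,j]=(0,0,255)
    return t
```

Run:
```python
from comp import *
im=avg(); np.save("top_avg.npy",im)
t=lambda cx,cy,z,w,h,s:grid(tile(im,cx,cy,z,w,h,s),cx,cy,s)
a=t(540,-5,55,150,150,3.2)            #480x480
A=t(647,-260,44,55,110,2.9);B=t(463,-207,44,55,110,2.9);C=t(473,-367,44,55,110,2.9) #159x319
o=np.zeros((600,800,3),np.float32); o[:480,:480]=a
h,w=A.shape[:2]; o[:h,482:482+w]=A; o[:h,642:642+min(w,158)]=B[:,:158]
b=t(473,-367,44,110,110,2.5); o[322:322+275,482:482+275]=b[:275]
cv2.imwrite("pics/comp.png",o.clip(0,255))
```

```text
[ WARN:0@9.319] global loadsave.cpp:1063 imwrite_ Unsupported depth image for selected encoder is fallbacked to CV_8U.
```

View pics/comp.png

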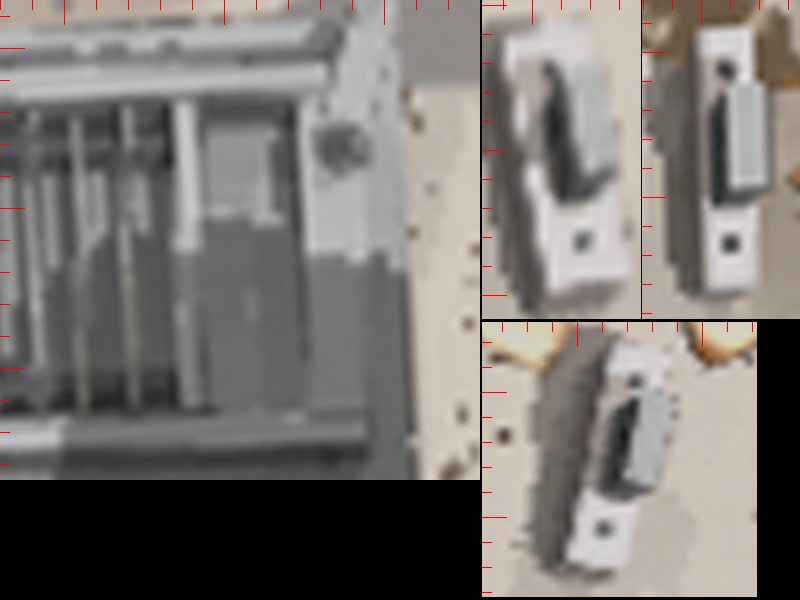

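The composite shows the thick spacer's grip top-centre at (575,125), the end plate's right edge at col ~199 and the wall's inner edge at col ~304. That makes the gap about 32.8 mm, so the thick spacer should be the one. I'll refine the edges at sub-pixel level.

Run:
```python
from comp import *
im=np.load("top_avg.npy")
def edge(cx,cy,z,w,h,s,sign,axis,rows,lo,hi,name):
    t=tile(im,cx,cy,z,w,h,s).mean(2); t=cv2.GaussianBlur(t,(0,0),s*.6)
    if axis==1: t=t.T
    g=np.gradient(t,axis=1)*sign; pts=[]
    for i in rows:
        j=lo+np.argmax(g[i,lo:hi]); 
        a,b,c=g[i,j-1:j+2] if 0<j<g.shape[1]-1 else (0,1,0); den=a-2*b+c
        pts.append((i,j+(0.5*(a-c)/den if den else 0)))
    p=np.array(pts); k=np.ones(len(p),bool)
    for _ in range(8):
        f=np.polyfit(p[k,0],p[k,1],1); r=p[:,1]-np.polyval(f,p[:,0]); k=abs(r)<max(2.,1.5*np.median(abs(r)))
    print(name,"slope",f[0].round(4),"n",k.sum(),"/",len(p),"rms px",r[k].std().round(2),end=" ")
    return f
s=3.2;H=W=480;args=(540,-5,55,150,150,s)
def vert(sign,rows,lo,hi,name):
    f=edge(*args,sign,0,rows,lo,hi,name)
    for x in(490,540,585):
        i=H/2-(x-540)*s; print(f"x{x}: y={-5+(W/2-np.polyval(f,i))/s:.2f}",end=" ")
    print()
def hor(sign,cols,lo,hi,name):
    f=edge(*args,sign,1,cols,lo,hi,name)
    for y in(50,0,-20): 
        j=W/2-(y+5)*s; print(f"y{y}: x={540+(H/2-np.polyval(f,j))/s:.2f}",end=" ")
    print()
vert(1,range(110,240,3),285,320,"wall lit"); vert(1,range(270,400,3),285,325,"wall shade")
vert(-1,range(110,235,3),187,212,"plate R lit"); vert(-1,range(260,400,3),187,212,"plate R shade")
vert(1,range(110,235,3),162,187,"plate L lit"); vert(1,range(260,400,3),162,187,"plate L shade")
hor(-1,range(10,300,5),85,110,"rear inner"); hor(1,range(10,300,5),55,85,"rear outer")
hor(1,range(80,300,5),400,430,"front inner");hor(-1,range(80,300,5),430,465,"front outer")
```

```text
wall lit slope 0.0591 n 44 / 44 rms px 0.42 x490: y=-28.11 x540: y=-25.15 x585: y=-22.49 
wall shade slope 0.0397 n 40 / 44 rms px 0.56 x490: y=-27.63 x540: y=-25.65 x585: y=-23.87 
plate R lit slope 0.045 n 42 / 42 rms px 0.51 x490: y=5.26 x540: y=7.51 x585: y=9.53 
plate R shade slope 0.0362 n 40 / 47 rms px 0.64 x490: y=7.93 x540: y=9.74 x585: y=11.37 
plate L lit slope 0.0192 n 42 / 42 rms px 0.71 x490: y=13.83 x540: y=14.79 x585: y=15.65 
plate L shade slope 0.0423 n 47 / 47 rms px 0.82 x490: y=14.01 x540: y=16.12 x585: y=18.02 
rear inner slope -0.0434 n 49 / 58 rms px 0.97 y50: x=584.13 y0: x=586.30 y-20: x=587.16 
rear outer slope -0.0036 n 45 / 58 rms px 1.07 y50: x=594.24 y0: x=594.42 y-20: x=594.49 
front inner slope -0.0244 n 27 / 44 rms px 0.9 y50: x=484.66 y0: x=485.88 y-20: x=486.37 
front outer slope -0.0025 n 35 / 44 rms px 0.74 y50: x=475.62 y0: x=475.75 y-20: x=475.80
```

Create go.py:
```python
from h import *
import sys
x,y,z,yaw=map(float,sys.argv[1:5]); s=ctrl.sense(); T=rot(s['ee_rot'])
G=R.from_euler('z',yaw)*R.from_quat([1,0,0,0])
d=T.inv().apply(np.array([x,y,z])-s['eef_pos']); r=(T.inv()*G).as_rotvec()
print(d.round(1),r.round(4),"t",round(s['time_s'],2),"F",s['force'].round(1),"pos",s['eef_pos'].round(1),"yaw",T.as_matrix()[:2,0].round(4),"grip",round(s['grip_width'],3),s['grip_force'])
```

```bash
python3 go.py 647.4 -262 323 0.175
```

Run:
```python
from h import *
for a,b in(((48,355),(293,357)),((293,357),(297,165))):
    P=[]
    for uv in(a,b):
        o,d=ray("top",tc(uv)); P.append((o+d*(10-o[2])/d[2])[:2])
    print(P)
print(proj("top",[[536.5,-25.5,55]]))
```

```text
[545.5 -88.9  81.6] [-3.000e-04 -1.000e-04  1.148e-01] t 0.3 F [-0.3  0.3 -0.3] pos [ 150.  -503.1  404.5] yaw [0.9583 0.2858] grip 1.001 0.0
[array([443.27822212, 120.19894641]), array([452.35715221, -62.33015408])]
[array([452.35715221, -62.33015408]), array([599.61956657, -58.03926207])]
[[326.57955161 197.25534711]]
```

>>> {"name": "steer_hand", "arguments": {"plan": [{"tx": 49,"ty": -8,"tz": 7,"rz": 0.115},{"tx": 97,"ty": -16,"tz": 14,"rz": 0.115},{"tx": 146,"ty": -24,"tz": 21,"rz": 0.115},{"tx": 194,"ty": -32,"tz": 29,"rz": 0.115},{"tx": 243,"ty": -40,"tz": 36,"rz": 0.115},{"tx": 291,"ty": -47,"tz": 43,"rz": 0.115},{"tx": 340,"ty": -55,"tz": 51,"rz": 0.115},{"tx": 388,"ty": -63,"tz": 58,"rz": 0.115}], "jaw": 1.0, "squeeze": 60}}

```text
time_s: 1.1
eef_pos: [505.5, -330.6, 346.3]
ee_rot: [-0.0, 0.996, 0.087, -0.0]
force: [-0.4, -1.0, -0.3]
grip_width: 1.0
grip_force: 0.0
```

>>> {"name": "steer_hand", "arguments": {"plan": [{"tx": 48,"ty": -4,"tz": 8},{"tx": 96,"ty": -8,"tz": 16},{"tx": 139,"ty": -8,"tz": 24},{"tx": 155,"ty": -8,"tz": 24},{"tx": 155,"ty": -8,"tz": 24}]}}

```text
time_s: 1.6
eef_pos: [656.6, -295.9, 321.1]
ee_rot: [-0.0, 0.996, 0.088, -0.0]
force: [-0.8, -0.7, -0.5]
grip_width: 1.004
grip_force: 0.0
```

```bash
python3 go.py 647.4 -262 223 0.175
```

```text
[ -3.  -34.9  98.1] [-0.001   0.0008  0.0021] t 1.6 F [-0.8 -0.7 -0.5] pos [ 656.6 -295.9  321.1] yaw [0.9844 0.1761] grip 1.004 0.0
```

>>> {"name": "steer_hand", "arguments": {"plan": [{"tx": -3,"ty": -35,"tz": 10},{"tx": -3,"ty": -35,"tz": 50},{"tx": -3,"ty": -35,"tz": 85},{"tx": -3,"ty": -35,"tz": 98},{"tx": -3,"ty": -35,"tz": 98}]}}

```text
time_s: 2.1
eef_pos: [645.3, -263.5, 223.5]
ee_rot: [-0.001, 0.996, 0.087, -0.001]
force: [-0.0, 0.0, 0.7]
grip_width: 1.0
grip_force: 0.0
```

>>> {"name": "steer_hand", "arguments": {"plan": [{},{},{},{},{},{}], "jaw": 0.0, "squeeze": 60}}

```text
time_s: 2.7
eef_pos: [646.0, -263.1, 224.9]
ee_rot: [0.0, 0.996, 0.087, 0.0]
force: [-0.5, 0.3, 1.7]
grip_width: 0.157
grip_force: 61.7
```

```bash
python3 go.py 647.4 -262 223 0.175
```

Run:
```python
from comp import *
im=avg(); cv2.imwrite("pics/g.png",im.clip(0,255).astype(np.uint8))
```

```text
[ 1.5 -0.8  1.9] [ 0.0001 -0.     -0.0001] t 2.7 F [-0.5  0.3  1.7] pos [ 646.  -263.1  224.9] yaw [0.9847 0.174 ] grip 0.157 61.73134088516235
```

>>> {"name": "steer_hand", "arguments": {"plan": [{"tz": -40},{"tz": -80},{"tz": -115},{"tz": -115}]}}

```text
time_s: 3.3
eef_pos: [646.3, -263.1, 345.4]
ee_rot: [0.003, 0.996, 0.087, 0.004]
force: [0.4, 0.8, -1.2]
grip_width: 0.154
grip_force: 61.5
```

```bash
python3 go.py 535 -9.4 337 0.046
```

```text
[ -65.5 -269.3    6.2] [ 0.0058 -0.0074  0.1289] t 3.3 F [ 0.4  0.8 -1.2] pos [ 646.3 -263.1  345.4] yaw [0.9847 0.174 ] grip 0.154 61.458860635757446
```

>>> {"name": "steer_hand", "arguments": {"plan": [{"tx": -8,"ty": -40,"tz": 6,"rz": 0.13},{"tx": -19,"ty": -80,"tz": 6,"rz": 0.13},{"tx": -31,"ty": -125,"tz": 6,"rz": 0.13},{"tx": -42,"ty": -170,"tz": 6,"rz": 0.13},{"tx": -54,"ty": -215,"tz": 6,"rz": 0.13},{"tx": -62,"ty": -250,"tz": 6,"rz": 0.13},{"tx": -65,"ty": -269,"tz": 6,"rz": 0.13},{"tx": -65,"ty": -269,"tz": 6,"rz": 0.13}]}}

```text
time_s: 4.1
eef_pos: [534.4, -7.4, 332.8]
ee_rot: [-0.0, 1.0, 0.024, -0.001]
force: [-0.3, -1.1, -1.6]
grip_width: 0.155
grip_force: 61.3
```

>>> {"name": "steer_hand", "arguments": {"plan": [{},{}]}}

```text
time_s: 4.3
eef_pos: [535.5, -10.4, 333.2]
ee_rot: [0.0, 1.0, 0.022, -0.0]
force: [0.3, -0.2, -2.5]
grip_width: 0.159
grip_force: 61.3
```

```bash
python3 go.py 535 -9.4 337 0.046
```

```text
[-0.5 -1.  -3.8] [ 0.      0.0006 -0.0021] t 4.3 F [ 0.3 -0.2 -2.5] pos [535.5 -10.4 333.2] yaw [0.999  0.0439] grip 0.159 61.28133773803711
```

>>> {"name": "steer_hand", "arguments": {"plan": [{"ty": -1,"tz": 25},{"ty": -1,"tz": 45},{"ty": -1,"tz": 45},{"ty": -1,"tz": 45}]}}

```text
time_s: 4.7
eef_pos: [535.5, -9.2, 289.0]
ee_rot: [0.0, 1.0, 0.022, 0.0]
force: [0.3, 0.6, -1.5]
grip_width: 0.158
grip_force: 61.2
```

>>> {"name": "steer_hand", "arguments": {"plan": [{"tz": 5},{"tz": 8},{"tz": 10},{"tz": 10}]}}

```text
time_s: 5.1
eef_pos: [535.2, -8.5, 278.7]
ee_rot: [-0.0, 1.0, 0.022, -0.0]
force: [-0.3, 1.0, -1.6]
grip_width: 0.152
grip_force: 61.2
```

```bash
python3 go.py 535 -9.4 235 0.046;python3 - <<'E'
from comp import *
a=avg("top")[150:250,270:390]; b=avg("side")[145:255,275:375]
o=np.hstack([cv2.resize(a,(440,367),interpolation=2),cv2.resize(b,(334,367),interpolation=2)])
cv2.imwrite("pics/ins.png",o.clip(0,255).astype(np.uint8))
E
```

```text
[-0.2  0.9 43.7] [-0.0001  0.     -0.0012] t 5.1 F [-0.3  1.  -1.6] pos [535.2  -8.5 278.7] yaw [0.999  0.0448] grip 0.152 61.1838698387146
```

View pics/ins.png

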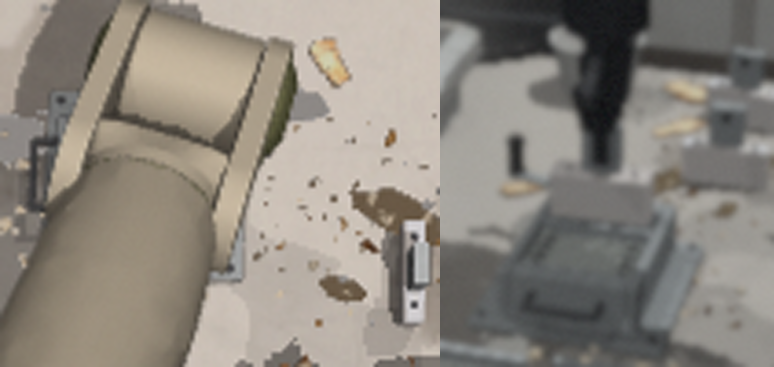

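The top view is blocked by the arm. The side view shows the block upright over the gap, roughly centred, its top at about (600,185). I'll lower it gently and watch the force.

>>> {"name": "steer_hand", "arguments": {"plan": [{"tz": 3},{"tz": 5},{"tz": 5}]}}

```text
time_s: 5.8
eef_pos: [535.1, -8.2, 273.2]
ee_rot: [-0.0, 1.0, 0.022, -0.0]
force: [-0.4, 3.5, -3.3]
grip_width: 0.158
grip_force: 61.0
```

```bash
python3 go.py 535 -9.4 235 0.046
```

```text
[-0.2  1.2 38.2] [-0.001   0.0005 -0.0014] t 5.8 F [-0.4  3.5 -3.3] pos [535.1  -8.2 273.2] yaw [0.999  0.0446] grip 0.158 60.979517698287964
```

>>> {"name": "steer_hand", "arguments": {"plan": [{"ty": -0.7},{"ty": -0.7,"tz": 4},{"ty": -0.7,"tz": 8},{"ty": -0.7,"tz": 8}]}}

```text
time_s: 6.2
eef_pos: [535.0, -7.8, 265.0]
ee_rot: [-0.0, 1.0, 0.022, -0.001]
force: [0.7, 1.9, -3.2]
grip_width: 0.156
grip_force: 61.2
```

```bash
python3 go.py 535 -9.4 235 0.046
```

```text
[-0.1  1.6 30. ] [-0.0002  0.0011 -0.0012] t 6.2 F [ 0.7  1.9 -3.2] pos [535.   -7.8 265. ] yaw [0.999  0.0448] grip 0.156 61.16166114807129
```

It's going in freely, so I'll continue down.

>>> {"name": "steer_hand", "arguments": {"plan": [{"ty": -0.3,"tz": 5},{"ty": -0.3,"tz": 10},{"ty": -0.3,"tz": 15},{"ty": -0.3,"tz": 15}]}}

```text
time_s: 6.6
eef_pos: [535.0, -7.6, 249.8]
ee_rot: [0.0, 1.0, 0.022, -0.001]
force: [0.3, 0.3, -2.1]
grip_width: 0.157
grip_force: 61.3
```

```bash
python3 go.py 535 -9.4 235 0.046
```

```text
[-0.   1.8 14.8] [-0.      0.0015 -0.001 ] t 6.6 F [ 0.3  0.3 -2.1] pos [535.   -7.6 249.8] yaw [0.999  0.0449] grip 0.157 61.25877857208252
```

>>> {"name": "steer_hand", "arguments": {"plan": [{"tz": 4},{"tz": 8},{"tz": 11},{"tz": 11}]}}

```text
time_s: 7.0
eef_pos: [535.1, -7.5, 239.2]
ee_rot: [0.0, 1.0, 0.022, -0.0]
force: [0.2, -0.8, -2.1]
grip_width: 0.158
grip_force: 61.3
```

```bash
python3 go.py 535 -9.4 235 0.046
```

```text
[-0.1  1.8  4.2] [ 0.      0.0007 -0.0011] t 7.0 F [ 0.2 -0.8 -2.1] pos [535.1  -7.5 239.2] yaw [0.999  0.0449] grip 0.158 61.256818771362305
```

>>> {"name": "steer_hand", "arguments": {"plan": [{"tz": 2},{"tz": 4},{"tz": 5.5},{"tz": 5.5}]}}

```text
time_s: 7.4
eef_pos: [535.2, -7.5, 234.9]
ee_rot: [0.0, 1.0, 0.022, 0.0]
force: [-4.3, -0.3, 4.8]
grip_width: 0.157
grip_force: 62.3
```

```bash
python3 go.py 535 -9.4 235 0.046
```

```text
[-0.2  1.9 -0.1] [ 0.0002 -0.0002 -0.0011] t 7.4 F [-4.3 -0.3  4.8] pos [535.2  -7.5 234.9] yaw [0.999  0.0449] grip 0.157 62.2624397277832
```

The spacer reached the floor at TCP z 234.9, exactly 10 mm above the pick height, so it is home. I'll release it and go to the knob.

>>> {"name": "steer_hand", "arguments": {"plan": [{},{},{},{},{}], "jaw": 0.6, "squeeze": 20}}

```text
time_s: 7.9
eef_pos: [535.2, -7.5, 234.2]
ee_rot: [-0.0, 1.0, 0.022, 0.0]
force: [0.8, 0.3, -0.3]
grip_width: 0.598
grip_force: 0.0
```

>>> {"name": "steer_hand", "arguments": {"plan": [{"tz": -20},{"tz": -60},{"tz": -100},{"tz": -120},{"tz": -120}]}}

```text
time_s: 8.4
eef_pos: [535.4, -7.5, 357.1]
ee_rot: [0.001, 1.0, 0.022, 0.003]
force: [0.7, -0.3, -0.3]
grip_width: 0.603
grip_force: 0.0
```

```bash
python3 go.py 637.5 -51.5 300 0.045
```

```text
[99.7 48.5 57.8] [ 0.0016 -0.0056 -0.0001] t 8.4 F [ 0.7 -0.3 -0.3] pos [535.4  -7.5 357.1] yaw [0.999  0.0449] grip 0.603 0.0
```

>>> {"name": "steer_hand", "arguments": {"plan": [{"tx": 40,"ty": 20},{"tx": 80,"ty": 39},{"tx": 100,"ty": 48,"tz": 20},{"tx": 100,"ty": 48,"tz": 57},{"tx": 100,"ty": 48,"tz": 57},{"tx": 100,"ty": 48,"tz": 57}]}}

```text
time_s: 9.0
eef_pos: [637.1, -50.8, 296.9]
ee_rot: [-0.0, 1.0, 0.022, -0.001]
force: [-0.2, 0.6, 0.8]
grip_width: 0.599
grip_force: 0.0
```

```bash
python3 go.py 637.5 -51.5 240 0.045
```

Run:
```python
from comp import *
a=avg("top")[150:250,270:390]; b=avg("side")[145:255,275:375]
o=np.hstack([cv2.resize(a,(440,367),interpolation=2),cv2.resize(b,(334,367),interpolation=2)])
cv2.imwrite("pics/kn.png",o.clip(0,255).astype(np.uint8))
```

```text
[ 0.5  0.7 56.9] [-0.0006  0.0018 -0.0001] t 9.0 F [-0.2  0.6  0.8] pos [637.1 -50.8 296.9] yaw [0.999  0.0449] grip 0.599 0.0
```

View pics/kn.png

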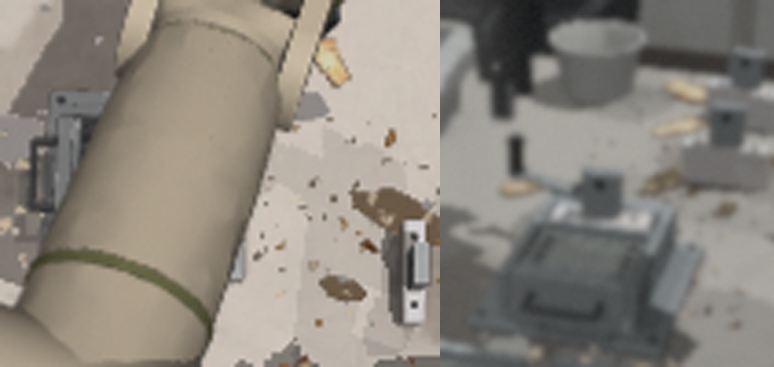

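The side view shows the spacer seated in the gap, grip plate at (602,193) and shoulders at wall level. The knob is at (516,155), with the gripper above it. Next I'll descend and grip the knob.

>>> {"name": "steer_hand", "arguments": {"plan": [{"tz": 20},{"tz": 40},{"tz": 56},{"tz": 56}]}}

```text
time_s: 9.8
eef_pos: [636.8, -50.9, 239.3]
ee_rot: [-0.001, 1.0, 0.022, -0.002]
force: [0.4, 0.4, 1.2]
grip_width: 0.597
grip_force: 0.0
```

>>> {"name": "steer_hand", "arguments": {"plan": [{},{},{},{}], "jaw": 0.0, "squeeze": 20}}

```text
time_s: 10.2
eef_pos: [637.5, -51.1, 242.5]
ee_rot: [0.0, 1.0, 0.022, 0.001]
force: [0.1, -0.1, 4.7]
grip_width: 0.179
grip_force: 21.1
```

```bash
python3 go.py 637.5 -51.5 240 0.045
python3 -c "
import numpy as np
# arc targets relative to start, tool axes (tool x yaw .045, tool y flipped)
p=np.array([569.5,-35.5]);k=np.array([637.2,-51]);r=70;y=.045
for f in np.linspace(np.arctan2(*(k-p)[::-1]),np.pi/2+y,16):
    d=p+r*np.array([np.cos(f),np.sin(f)])-k; print(round(f,2),(d@[np.cos(y),np.sin(y)]).round(1),(d@[np.sin(y),-np.cos(y)]).round(1))"
```

```text
[0.  0.4 2.5] [ 0.0008 -0.0023 -0.0002] t 10.2 F [ 0.1 -0.1  4.7] pos [637.5 -51.1 242.5] yaw [0.999  0.0448] grip 0.179 21.082477569580078
-0.23 0.5 0.1
-0.1 2.3 -8.3
0.02 3.0 -16.8
0.14 2.7 -25.4
0.27 1.4 -33.9
0.39 -1.0 -42.1
0.51 -4.4 -50.0
0.63 -8.7 -57.4
0.76 -13.9 -64.2
0.88 -19.9 -70.4
1.0 -26.6 -75.8
1.12 -33.9 -80.3
1.25 -41.7 -83.8
1.37 -49.9 -86.4
1.49 -58.4 -88.0
1.62 -66.9 -88.5
```

>>> {"name": "steer_hand", "arguments": {"plan": [{"tx": 2,"ty": -8,"tz": -1},{"tx": 3,"ty": -17,"tz": -1},{"tx": 2.5,"ty": -25.5,"tz": -1},{"tx": 1.5,"ty": -34,"tz": -1},{"tx": -1,"ty": -42,"tz": -1},{"tx": -4.5,"ty": -50,"tz": -1},{"tx": -4.5,"ty": -50,"tz": -1}]}}

```text
time_s: 10.9
eef_pos: [630.5, -0.4, 242.7]
ee_rot: [0.0, 1.0, 0.023, 0.001]
force: [1.8, 1.5, 2.0]
grip_width: 0.182
grip_force: 20.9
```

```bash
python3 go.py 566.3 34.4 240 0.045
```

```text
[-62.5 -37.7   2.6] [ 0.0001 -0.0011  0.0008] t 10.9 F [1.8 1.5 2. ] pos [ 6.305e+02 -4.000e-01  2.427e+02] yaw [0.999  0.0458] grip 0.182 20.887983441352844
```

>>> {"name": "steer_hand", "arguments": {"plan": [{"tx": -4,"ty": -7.5},{"tx": -9.5,"ty": -14},{"tx": -15.5,"ty": -20.5},{"tx": -22,"ty": -26},{"tx": -29.5,"ty": -30.5},{"tx": -37,"ty": -34},{"tx": -45.5,"ty": -36.5},{"tx": -45.5,"ty": -36.5}]}}

```text
time_s: 11.7
eef_pos: [582.5, 33.6, 242.4]
ee_rot: [-0.0, 1.0, 0.022, -0.001]
force: [-0.8, -1.0, 3.6]
grip_width: 0.183
grip_force: 21.2
```

```bash
python3 go.py 566.3 34.4 240 0.045
```

```text
[-16.2  -1.5   2.5] [-0.0003  0.001   0.    ] t 11.7 F [-0.8 -1.   3.6] pos [582.5  33.6 242.4] yaw [0.999 0.045] grip 0.183 21.19387060403824
```

>>> {"name": "steer_hand", "arguments": {"plan": [{"tx": -5,"ty": -1},{"tx": -10,"ty": -1.5},{"tx": -15,"ty": -2},{"tx": -15,"ty": -2}]}}

```text
time_s: 12.1
eef_pos: [567.9, 35.1, 242.4]
ee_rot: [-0.001, 1.0, 0.023, -0.0]
force: [0.5, 4.9, 6.1]
grip_width: 0.179
grip_force: 21.4
```

```bash
python3 go.py 566.3 34.4 240 0.045
```

```text
[-1.6  0.6  2.4] [-0.0012  0.0003  0.    ] t 12.1 F [0.5 4.9 6.1] pos [567.9  35.1 242.4] yaw [0.999 0.045] grip 0.179 21.38892352581024
```

>>> {"name": "steer_hand", "arguments": {"plan": [{"tx": -2},{"tx": -4},{"tx": -4}]}}

```text
time_s: 12.4
eef_pos: [564.3, 35.1, 242.4]
ee_rot: [-0.001, 1.0, 0.022, 0.0]
force: [1.8, 6.1, 6.1]
grip_width: 0.177
grip_force: 21.4
```

```bash
python3 go.py 566.3 34.4 240 0.045
```

```text
[2.  0.7 2.4] [-0.0017 -0.0002 -0.0003] t 12.4 F [1.8 6.1 6.1] pos [564.3  35.1 242.4] yaw [0.999  0.0447] grip 0.177 21.414421498775482
```

>>> {"name": "steer_hand", "arguments": {"plan": [{"tx": -1.5,"ty": 0.5},{"tx": -3,"ty": 0.5},{"tx": -3,"ty": 0.5}]}}

```text
time_s: 12.7
eef_pos: [561.8, 34.8, 242.4]
ee_rot: [-0.001, 1.0, 0.022, 0.002]
force: [8.3, 9.8, 2.1]
grip_width: 0.179
grip_force: 21.2
```

```bash
python3 go.py 566.3 34.4 240 0.045
```

```text
[4.4 0.6 2.5] [-0.0025 -0.0032 -0.0007] t 12.7 F [8.3 9.8 2.1] pos [561.8  34.8 242.4] yaw [0.999  0.0443] grip 0.179 21.238574981689453
```

>>> {"name": "steer_hand", "arguments": {"plan": [{"tx": -1.5},{"tx": -1.5}]}}

```text
time_s: 12.9
eef_pos: [561.0, 34.7, 242.5]
ee_rot: [-0.001, 1.0, 0.022, 0.003]
force: [16.7, 12.1, -2.7]
grip_width: 0.18
grip_force: 20.8
```

>>> {"name": "steer_hand", "arguments": {"plan": [{},{},{}], "jaw": 0.38}}

```text
time_s: 13.2
eef_pos: [559.5, 33.6, 241.7]
ee_rot: [-0.0, 1.0, 0.022, -0.001]
force: [-0.4, -0.0, -0.2]
grip_width: 0.377
grip_force: 0.0
```

>>> {"name": "steer_hand", "arguments": {"plan": [{"tz": -30},{"tz": -70},{"tz": -110},{"ty": -40,"tz": -120},{"tx": -40,"ty": -80,"tz": -120},{"tx": -80,"ty": -120,"tz": -120},{"tx": -120,"ty": -160,"tz": -120},{"tx": -150,"ty": -200,"tz": -120}]}}

```text
time_s: 14.0
eef_pos: [412.1, 212.8, 362.0]
ee_rot: [0.0, 1.0, 0.022, -0.001]
force: [1.5, 0.6, -0.0]
grip_width: 0.382
grip_force: 0.0
```

>>> {"name": "steer_hand", "arguments": {"plan": [{"tx": -40,"ty": -40},{"tx": -60,"ty": -80},{"tx": -60,"ty": -80}]}}

```text
time_s: 14.3
eef_pos: [347.3, 292.4, 362.2]
ee_rot: [-0.0, 1.0, 0.025, -0.001]
force: [-0.6, -0.2, -0.2]
grip_width: 0.379
grip_force: 0.0
```

Run:
```python
from comp import *
im=avg("top");np.save("top2.npy",im); b=avg("side")[165:255,275:375]
t=grid(tile(im,540,-5,55,150,150,3),540,-5,3)
o=np.zeros((450,800,3),np.float32);o[:,:450]=t;o[:315,450:]=cv2.resize(b,(350,315),interpolation=2)
cv2.imwrite("pics/fin.png",o.clip(0,255).astype(np.uint8))
```

```text
(no output)
```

View pics/fin.png

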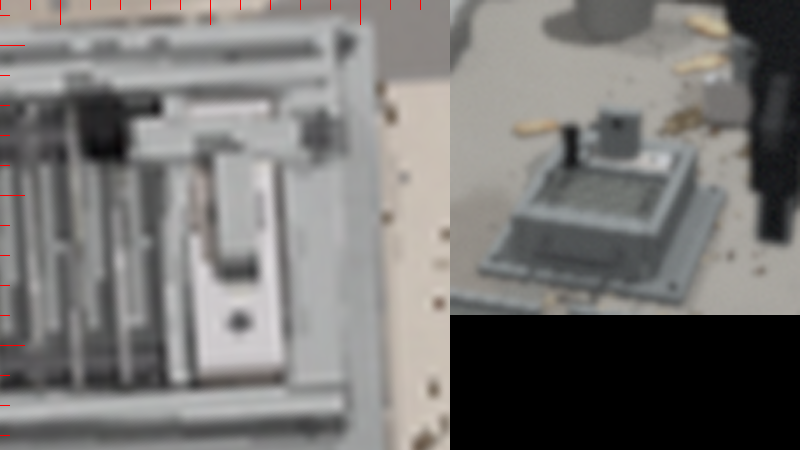

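The pictures show the keeper arm lying from the pivot (320,130) to the knob (105,130), across the far shoulder. The white block fills the gap, from about col 195 to 283, with its shoulders level with the walls. Nothing is touching the robot, and the other two spacers haven't been moved.

```bash
python3 -c "
from rig import ctrl
print(ctrl.finish_job())"
```

```text
the job is handed in; nothing more can be done
None
```

I handed the job in with the thick spacer fully home in the gap and the keeper shut against its stop. I tried only that one: it is the thickest of the three and it went in, so the thin and middle spacers stayed untouched on the bench, clear of the cassette.

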